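# Scrape both sides of a mitred printing block

## Task

Clean the two long sides of the mitred border block (the one with a slanted end) on the sprung scraper that leans out over the bench: press the longer side flat against the scraper shoe, so that the shoe gives a little but never reaches the end of its travel, and draw it along its whole length from the square end to the slanted end; then turn the block round and do the shorter side the same way. Finish by setting the block down the way up it started, flat on the floor of the shallow tray before letting go of it, and leave the other things on the bench where they are.

Things in the scene. Friction and masses are not known exactly. Their poses are not given: they have to be found in the camera images.
- block_centre (a point): Centre of the mitred border block (dark wood, 80 mm high in all, 0.34 kg), 40 mm above its underside, with its axes; z is up. Slab 36 mm thick, 70 mm wide (y), and on top a centred upright grip 30 mm along x and 52 mm along y, 36 to 80 mm above the underside. It starts standing on the bench left or right, the tray on the other side.
- block: The same block, origin at the centre of its underside, same axes. From above the slab is a trapezoid: longer side at y = +35 mm, shorter side at y = -35 mm; square end at x = -80 mm, slanted end at +x: the shorter side ends at x = +40 mm, the longer at x = +74 mm (blunted tip to 79 mm).
- long_square (a point): Point on the block's longer side face (halfway up the slab, 18 mm above the underside), 15 mm from the square end: block (-65, +35) mm. Rides on the block.
- long_mid (a point): Point on the block's longer side face (halfway up the slab, 18 mm above the underside), at its middle: block (0, +35) mm. Rides on the block.
- long_mitre (a point): Point on the block's longer side face (halfway up the slab, 18 mm above the underside), 14 mm from the slanted end: block (+60, +35) mm. Rides on the block.
- short_square (a point): Point on the block's shorter side face (halfway up the slab, 18 mm above the underside), 15 mm from the square end: block (-65, -35) mm. Rides on the block.
- short_mid (a point): Point on the block's shorter side face (halfway up the slab, 18 mm above the underside), at its middle: block (-20, -35) mm. Rides on the block.
- short_mitre (a point): Point on the block's shorter side face (halfway up the slab, 18 mm above the underside), 14 mm from the slanted end: block (+26, -35) mm. Rides on the block.
- scraper_face (a point): Centre of the shoe's flat working face, 210 mm above the bench: steel plate 30 mm wide (its y, level), 44 mm high (its z), 8 mm thick. Its x is the way the shoe is pushed in: away from the robot and 35 degrees up, so the face looks toward the robot and down. A block pressed flat on it is rolled 35 degrees, its top toward the robot.
- stand: The fixed stand that carries the shoe; origin on the bench straight below the centre of the shoe face, z up, x away from the robot. Behind the shoe: a spring rod, an aluminium housing (50 to 95 mm behind the face, 60 mm wide, 40 mm high) and a steel bracket, 70 mm wide and 235 mm tall, about 90 mm beyond the shoe, on a base plate.
- scraper (a joint): How far the shoe is pushed in along its x, m: 0 at rest, hard stop at 0.018. Spring: about 1 N to start it, then 0.25 N per mm. A push of 4 to 10 mm is good.
- tray_in (a point): Centre of the inner floor of the shallow pale wooden tray (fixed), 6 mm above the bench; inside 118 mm along its x and 214 mm along its y; walls 6 mm thick reach 14 mm above this floor.
- tray: The tray; origin at the centre of its underside, same axes.
- square_bar_centre (a point): Bystander: a second, smaller border block with both ends square, slab 130 x 50 x 36 mm, spine on top, 80 mm high in all, standing in the middle; this point is 40 mm up.
- round_block: Bystander: round wooden stamp, 96 mm across, 76 mm high with its knob, standing; origin under its centre.
- mallet: Bystander: wooden mallet lying flat, about 240 mm long and 95 mm across its head, 56 mm high; origin on the table under its handle, near its middle.
- tin: Bystander: plain steel can, 72 mm across, 100 mm high, standing; origin under its centre.
- brush: Bystander: brush with a wooden handle, lying flat; origin under its middle.
- square_stamp: Bystander: square wooden stamp, 75 x 75 mm, 68 mm high with its grip; origin under its centre.
Not all that is in view belongs to the job. What is shaped like the block but yellow is not meant.

How it is judged:
By the outcome, as a careful person would: the job done as asked, in the order asked, and still so for the second after the job is handed in, with the robot touching nothing.
It also fails if it takes over 72 s, if anything falls off the work surface, if the arm or the gripper's body presses on something with over 40 N, if the wrist force passes 120 N, or if a joint passes its speed limit or range.

## Robot

A 6-joint arm with a two-finger parallel gripper is mounted at the origin on the work surface. World frame = base frame: x ahead of the robot, y to its left, z up, the work surface at z = 0. Lengths are in mm, angles in degrees, forces in N, time in s.
With the tool pointing down it reaches from about 300 to 875 mm from the base axis. Payload 4.2 kg.
Tool frame: the origin (TCP) lies at the very end of the fingers, on their centre line; the grasp point (between the pads) lies arm.hold_point_z behind it (arm.hold_point_z is the distance from the TCP to the grasp point, in mm); z points along the fingers, y is the direction in which the jaws open and shut (so a half turn about z gives the same grasp; the last joint's range is limited). The gripper opens to 85 mm and grips with 20 to 120 N. Pads are 22 mm wide; open, the fingers measure 114 mm over their backs; the gripper's body (76 mm by 85 mm) begins 54 mm behind the grasp point. The pads swing forward as they close: fully open they stand 13 mm farther back than shut.
Start: joints at [63.713, 18.312, 89.639, -0, 72.044, -1.146], TCP at [244.295, 520.542, 207.938] pointing down, gripper open.
Joint ranges: [-177.97, 177.97], [-48.28, 115.42], [12.27, 149.76], [-77.06, 257.06], [2.81, 150.46], [-146.56, 146.56]. Speed limits (degrees/s): [147.25, 147.25, 180, 180, 180, 180].

## Interface

Orientations are given as a 3x3 rotation matrix whose columns are the frame's x, y, z axes.
In Python, from plant import arm, effector, solver, read_camera, camera_params, cut_out, landmark_of, readout gives the robot as it stands. Calls block until the motion is done:
- arm.movep(position, orientation): joint-space move of the TCP to a pose.
- arm.servo_line(position, orientation=None, vel=150, stop_force=None): straight line of the TCP; orientation=None keeps the orientation; vel is the mean speed in mm/s. With stop_force (N) it stops when the force on the tool has changed by that much, and returns True; else False.
- arm.move_j(angles): joint-space move.
- effector.move_gripper(opening): opening from 0.0 (shut) to 1.0 (fully open); the grip force is fixed at half the most; returns when the fingers have stopped.
- arm.sleep(seconds).
- solver.inverse_kinematics(position, orientation): joint angles nearest the present ones, or None.
- read_camera(name): name is "side" or "top" or "wrist"; returns the picture (400x640x3 uint8, blue, green, red); there is no depth.
- camera_params(name): a dict with "intrinsics" (3x3 intrinsics, pixels), "position" and "rotation" of the camera in the world; the wrist camera has in their place "hand_eye" (4x4, takes a point from camera to tool coordinates, whose origin is the TCP and whose axes are the flange's). Camera axes: x right, y down, z forward; pixel columns grow to the right and rows downward; lengths in mm; the calibration is good to about 2 mm. A picture is of the moment at which its call begins: read the wrist's pose just before it. camera_params takes no time and is no camera call.
A pose or a line that the arm cannot do raises arm.IKError and nothing moves.
- arm.close_job(): hands the job in, once; it reports no verdict.
Trained networks look in the newest picture that a camera, given by its name, has taken for a name from the list of things; names that differ only in an ending like _2 or _b are one class to them, and where a whole thing is asked for, a point or a joint stands for the part that bears it (a point fixed in the world has none). Each returns a list of dicts, best first, with "confidence" (0 to 1); they miss things now and then, are a little off and sometimes report something else, mostly with a low value. They report only what shows in the picture. A call takes as long as a camera call. They do not tell look-alikes from the thing itself.
- cut_out(name, camera): "region" (400x640 bool, what is visible of it) and "box" ([left, top, right, bottom] in pixels, round what is visible of it).
- landmark_of(name, camera): "centre" ([column, row] in pixels: a listed point, or the origin of a listed thing).
Readings, each from a call of its own:
- readout.get_clock(): time.
- readout.get_joint_positions(): joint angles.
- readout.get_joint_velocities(): joint speeds.
- readout.get_joint_efforts(): joint torques, N m.
- readout.get_tool_pos(): TCP position.
- readout.get_eef_rot(): TCP orientation.
- readout.get_contact_force(): force on the tool from outside, world axes, zero at the start.
- readout.get_ft_torque(): the same for the moment, N m.
- readout.get_finger_gap(): opening from 0.0 (shut) to 1.0 (fully open).
Only numpy, scipy, OpenCV 4.12 (cv2) and the standard library are available. Lean on these libraries where they do the work, as an engineer would, in place of code of your own. Each camera call takes 0.05 s, during which the arm holds its last target.

## Working session

There is one attempt and no reset: what is moved stays moved. The work goes in short steps, each a Python script; the robot and the scene stay as the last script left them, time stands still between calls to the robot, and variables do not carry over. Pictures are saved under pics/ and viewed, and the job is handed in when it is done.

```bash
ls; mkdir -p pics
python3 - <<'E'
from plant import arm, effector, solver, read_camera, camera_params, cut_out, landmark_of, readout
import cv2
for c in ["side","top","wrist"]:
    im=read_camera(c); cv2.imwrite(f"pics/{c}0.png",im)
    p=camera_params(c); print(c,{k:(v.tolist() if hasattr(v,'tolist') else v) for k,v in p.items()})
    names=["block_centre","scraper_face","tray_in","square_bar_centre","long_mid","long_square","long_mitre","short_mitre","short_square","block"] if c!="wrist" else ["block_centre"]
    for n in names:
        print(n,[(round(float(d["confidence"]),2),[round(float(x)) for x in d["centre"]]) for d in landmark_of(n,c)][:4])
print(readout.get_clock(),arm.hold_point_z,readout.get_tool_pos(),readout.get_eef_rot())
E
```

```text
pics
side {'intrinsics': [[414.6309395745402, 0.0, 316.3853051721931], [0.0, 414.6309395745402, 204.79870432712423], [0.0, 0.0, 1.0]], 'position': [-101.06411779771969, -637.5102905121392, 1069.4228081976146], 'rotation': [[0.7362631223406615, -0.5055756625078421, 0.449788688342578], [-0.6764388796031866, -0.531572906694282, 0.5097653254486596], [-0.01862946167675911, -0.6795759665764739, -0.7333685627358767]]}
block_centre [(0.96, [348, 318]), (0.86, [395, 391]), (0.82, [388, 283]), (0.6, [344, 211])]
scraper_face [(0.59, [367, 158])]
tray_in [(0.7, [407, 306]), (0.63, [258, 193])]
square_bar_centre [(0.93, [301, 238]), (0.64, [408, 305]), (0.61, [260, 194]), (0.6, [258, 197])]
long_mid [(0.82, [346, 205]), (0.73, [385, 296]), (0.69, [331, 319])]
long_square [(0.92, [330, 200]), (0.83, [409, 304]), (0.58, [321, 337])]
long_mitre [(0.98, [371, 387]), (0.74, [351, 304]), (0.73, [362, 214]), (0.69, [366, 287])]
short_mitre [(0.83, [398, 380]), (0.78, [379, 273]), (0.61, [364, 326]), (0.57, [342, 224])]
short_square [(0.72, [414, 285]), (0.61, [319, 212]), (0.56, [350, 354])]
block [(0.
[... 1199 characters left out ...]
3, [480, 271]), (0.65, [410, 203])]
wrist {'intrinsics': [[282.4630280386609, 0.0, 319.52900388784695], [0.0, 282.4630280386609, 194.3351979260312], [0.0, 0.0, 1.0]], 'hand_eye': [[-0.0011399416717652897, -0.9599003956086836, -0.2803389574127657, 70.2558721077481], [0.9999986403335852, -0.0007601835412194268, -0.001463370070500452, -0.09066597489149064], [0.0011915804482074566, -0.2803402444018253, 0.9598999570292515, -165.72679844781123], [0.0, 0.0, 0.0, 1.0]]}
block_centre []
1.2 18.700000000000003 [244.29091721 520.53487578 207.94096896] [[-9.05261754e-01  4.24854275e-01  3.52422900e-05]
 [ 4.24854277e-01  9.05261751e-01  7.99170539e-05]
 [ 2.04960488e-06  8.73186900e-05 -9.99999996e-01]]
```

View pics/side0.png

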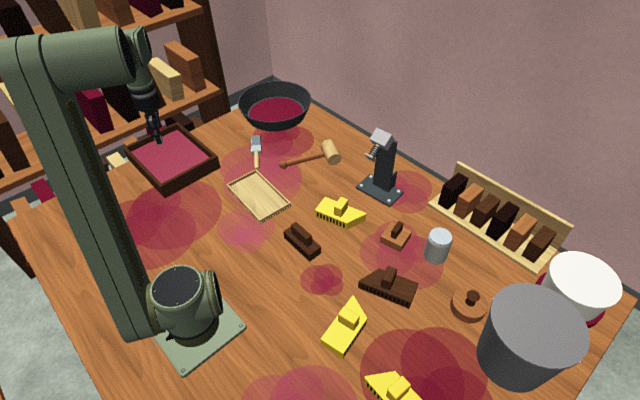

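View pics/top0.png

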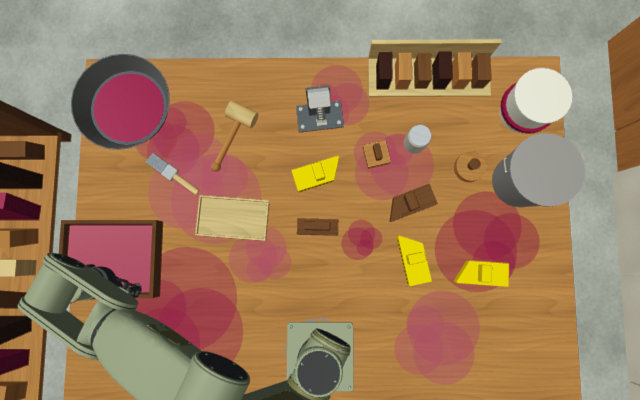

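Run:
```python
import cv2
t=cv2.imread("pics/top0.png");s=cv2.imread("pics/side0.png")
cv2.imwrite("pics/top_crop.png",cv2.resize(t[110:310,280:540],None,fx=3,fy=3,interpolation=cv2.INTER_CUBIC))
cv2.imwrite("pics/side_crop.png",cv2.resize(s[140:400,240:500],None,fx=2.3,fy=2.3,interpolation=cv2.INTER_CUBIC))
```

```text
(no output)
```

View pics/top_crop.png

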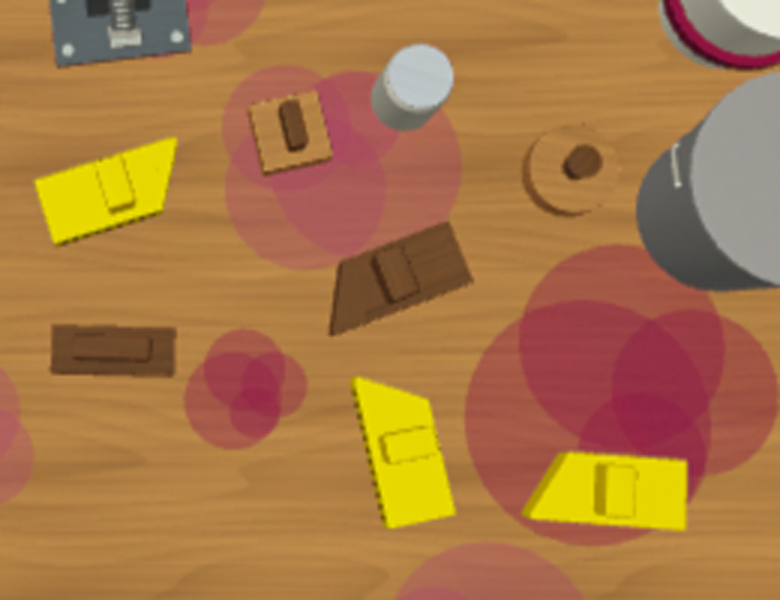

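View pics/side_crop.png

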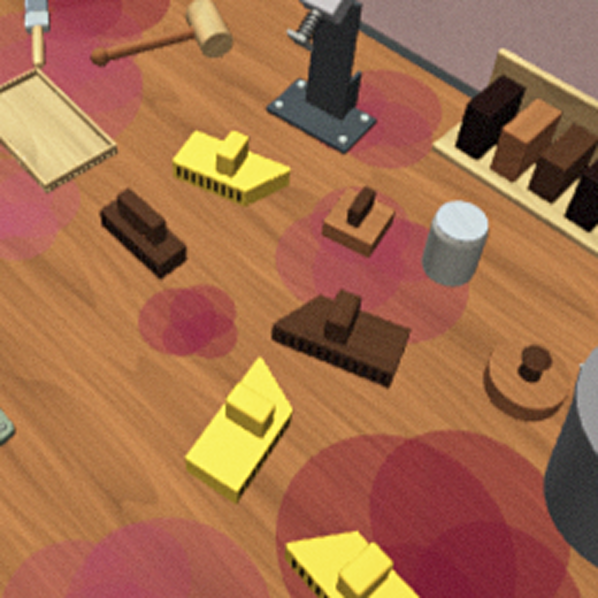

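Top picture: the candidates for the block are the dark trapezoid at (412,203), with its slanted end at image left and its longer side towards the robot, and three yellow look-alikes at (317,175), (414,258) and (483,273). The dark bar at (318,227) is square-ended, so it is the bystander. The dark one fits ("dark wood", one slanted end), and the enlarged crop shows it at (400,278). The tray is at (232,218) and the stand at (319,110), turned by a few degrees.

```bash
cat > h.py <<'E'
from plant import arm, effector, solver, read_camera, camera_params, cut_out, landmark_of, readout
import numpy as np, cv2
from scipy.optimize import least_squares
from scipy.spatial.transform import Rotation as Rn
def cam(c, pose=None):
    p=camera_params(c); K=np.array(p["intrinsics"])
    if c!="wrist": return K,np.array(p["rotation"]),np.array(p["position"])
    H=np.array(p["hand_eye"]); R,t=pose
    return K,R@H[:3,:3],R@H[:3,3]+t
def proj(C,P):
    K,R,t=C; q=(np.atleast_2d(P)-t)@R; q=q@K.T; return q[:,:2]/q[:,2:]
def ray(C,uv):
    K,R,t=C; return R@np.linalg.inv(K)@np.array([uv[0],uv[1],1.0]),t
def onplane(C,uv,z):
    d,t=ray(C,uv); return t+d*(z-t[2])/d[2]
def tri(cs,uvs):
    A=np.zeros((3,3));b=np.zeros(3)
    for C,uv in zip(cs,uvs):
        d,t=ray(C,uv); d=d/np.linalg.norm(d); M=np.eye(3)-np.outer(d,d); A+=M;b+=M@t
    return np.linalg.solve(A,b)
BP={"long_square":(-65,35,18),"long_mid":(0,35,18),"long_mitre":(60,35,18),"short_square":(-65,-35,18),"short_mid":(-20,-35,18),"short_mitre":(26,-35,18),"block_centre":(0,0,40),"block":(0,0,0)}
def near(lst,uv,r):
    l=[d for d in lst if np.hypot(*(np.array(d["centre"])-uv))<r]
    return np.array(l[0]["centre"]) if l else None
E
python3 - <<'E'
from h import *
T=cam("top");S=cam("side")
c=onplane(T,(412,203),18);print("block rough",c, proj(S,c))
ru={"top":np.array((412,203)),"side":proj(S,c)[0]}
obs=[]
for n,C in (("top",T),("side",S)):
    read_camera(n)
    x0=None
    for k in BP:
        uv=near(landmark_of(k,n),ru[n],32 if n=="top" else 40)
        if uv is not None: obs.append((n,k,uv))
def res(p):
    o=[]
    for n,k,uv in obs:
        a=np.radians(p[2]);q=np.array(BP[k],float);w=np.array([np.cos(a)*q[0]-np.sin(a)*q[1]+p[0],np.sin(a)*q[0]+np.cos(a)*q[1]+p[1],q[2]])
        o.append(proj({"top":T,"side":S}[n],w)[0]-uv)
    return np.ravel(o)
r=least_squares(res,[c[0],c[1],108],loss="soft_l1",f_scale=1.5)
print(r.x);
for (n,k,uv),e in zip(obs,res(r.x).reshape(-1,2)): print(n,k,uv.round(),e.round(1))
for k in ["scraper_face","stand","tray_in","tray"]:
    ds={}
    for n in("top","side"):
        ds[n]=[(round(d["confidence"],2),np.array(d["centre"]).round(1)) for d in landmark_of(k,n)][:3]
    print(k,ds)
    if ds["top"] and ds["side"]: print(tri([T,S],[ds["top"][0][1],ds["side"][0][1]]), onplane(T,ds["top"][0][1],6))
t=cv2.imread("pics/top0.png");s=cv2.imread("pics/side0.png")
cv2.imwrite("pics/stand_t.png",np.hstack([cv2.resize(t[70:150,270:360],None,fx=4.4,fy=4.4,interpolation=cv2.INTER_CUBIC),cv2.resize(s[120:210,340:430],None,fx=352/90,fy=352/90,interpolation=cv2.INTER_CUBIC)]))
print(readout.get_clock())
E
```

```text
block rough [ 474.74668776 -293.23040014   18.        ] [[388.83417496 287.47752748]]
[ 474.5917763  -284.36947099  113.10611114]
top long_square [433. 206.] [-0.7 -0.5]
top long_mid [411. 216.] [ 2.4 -3.1]
top long_mitre [393. 222.] [ 3.6 -1.5]
top short_square [423. 184.] [0.  0.9]
top short_mid [411. 192.] [-0.5 -1.5]
top short_mitre [400. 194.] [-2.6  2. ]
top block_centre [408. 203.] [ 2.6 -0.6]
top block [409. 202.] [-1.1  1.2]
side long_square [407. 305.] [-2.3 -1.5]
side long_mid [386. 298.] [-3.3 -2.6]
side long_mitre [363. 288.] [-0.4 -0. ]
side short_square [411. 283.] [0.4 1.1]
side short_mid [395. 280.] [ 1.6 -1.3]
side short_mitre [381. 272.] [0.4 1.6]
side block_centre [388. 279.] [-0.5  2.3]
side block [386. 288.] [0.2 1.4]
scraper_face {'top': [(0.46, array([324.6, 121.4]))], 'side': [(0.43, array([368.9, 157.7]))]}
[679.48209938 -13.16592252 218.00233045] [747.83735373 -13.93599802   6.        ]
stand {'top': [(0.96, array([320.4, 138.4]))], 'side': [(0.62, array([366.9, 204.2])), (0.34, array([259.5, 192.8]))]}
[699.22261073  -0.85688619 -21.31468534] [ 6.90360931e+02 -1.33613823e-01  6.00000000e+00]
tray_in {'top': [(0.64, array([229.9, 216.7]))], 'side': []}
tray {'top': [(0.71, array([234.2, 218.3]))], 'side': [(0.62, array([260.3, 197.6])), (0.22, array([369.1, 160.3]))]}
[431.81699113 277.71718262  -5.44793311] [427.02448299 277.83531091   6.        ]
2.5
```

View pics/stand_t.png

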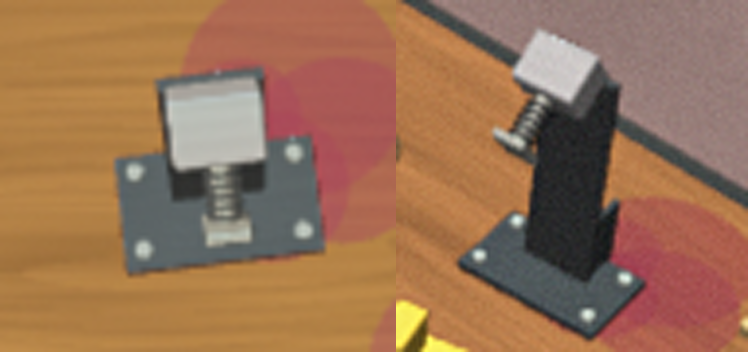

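Run:
```python
from h import *
T=cam("top")
# base bolts
b=[onplane(T,(270+u/4.4,70+v/4.4),9) for u,v in((135,172),(294,152),(143,249),(303,229))]
for q in b: print(q.round(1))
for i,j in((0,1),(2,3)): d=b[i]-b[j]; print("yaw",np.degrees(np.arctan2(-d[0],d[1])))
for i,j in((0,2),(1,3)): d=b[i]-b[j]; print("yaw",np.degrees(np.arctan2(d[1],d[0])))
# tool view poses
def Rt(tilt,yaw,flip):
    t=np.radians(tilt); z=np.array([np.sin(t),0,-np.cos(t)]); x=np.array([np.cos(t),0,np.sin(t)])
    y=np.cross(z,x); R=np.c_[x,y,z]
    if flip: R=R@np.diag([-1,-1,1])
    return Rn.from_euler('z',yaw,degrees=True).as_matrix()@R
H=np.array(camera_params("wrist")["hand_eye"])
face=np.array([682,-8,210.])
for tilt in(35,50,65,80,90):
  for flip in(0,1):
    R=Rt(tilt,5,flip); f=R@H[:3,2]
    cpos=face-270*f; tcp=cpos-R@H[:3,3]
    q=solver.inverse_kinematics(tcp,R)
    print(tilt,flip,tcp.round(),f.round(2),None if q is None else np.round(q))
# scraping orientations
from h import *
yaw=6
for side in(+1,-1):
    c,s=np.cos(np.radians(35)),np.sin(np.radians(35))
    yb=side*np.array([c,0,s]); zb=np.array([-s,0,c]); xb=np.cross(yb,zb)
    B=Rn.from_euler('z',yaw,degrees=True).as_matrix()@np.c_[xb,yb,zb]
    for g in(1,-1):
        G=np.c_[[0,-g,0],[ -g,0,0],[0,0,-1]].astype(float) # tool axes in block frame: y along x
        for xc in(-75,70):
            bo=face-B@np.array([xc,35*side,18]); tcp=bo+B@np.array([0,0,60-18.7])
            q=solver.inverse_kinematics(tcp,B@G); print("scrape",side,g,xc,tcp.round(),None if q is None else np.round(q))
a=np.radians(113.1)
B=Rn.from_euler('z',113.1,degrees=True).as_matrix()
for g in(1,-1):
    G=np.c_[[0,-g,0],[ -g,0,0],[0,0,-1]].astype(float)
    q=solver.inverse_kinematics(np.array([474.6,-284.4,41]),B@G);print("grasp",g,None if q is None else np.round(q), np.linalg.det(G))
```

```text
[789.2  65.2   9. ]
[804.2 -54.4   9. ]
[729.6  58.8   9. ]
[744.5 -60.9   9. ]
yaw 7.149450740029901
yaw 7.106285949488734
yaw 6.109060156568428
yaw 6.264891238331424
35 0 [633. -13. 290.] [ 0.32  0.03 -0.95] [ -5.   5. 104.  10.  37.  73.]
35 1 [624. -13. 283.] [ 0.78  0.07 -0.63] [  -5.    5.  106.   10.   36. -107.]
50 0 [614. -14. 274.] [ 0.55  0.05 -0.83] [ -8.   1. 120.  47.  14.  36.]
50 1 [607. -14. 266.] [ 0.91  0.08 -0.4 ] None
65 0 [600. -16. 254.] [ 0.75  0.07 -0.66] [-11.   4. 135. 148.  27. -67.]
65 1 [595. -15. 245.] [ 0.98  0.08 -0.15] [-11.   5. 137. 150.  29. 110.]
80 0 [591. -16. 232.] [ 0.89  0.08 -0.44] [-13.  18. 148. 161.  67. -86.]
80 1 [589. -16. 221.] [0.99 0.09 0.11] [-13.  20. 149. 162.  70.  93.]
90 0 [589. -17. 215.] [ 0.96  0.09 -0.28] None
90 1 [589. -16. 205.] [0.96 0.08 0.28] None
scrape 1 1 -75 [648. -87. 209.] [ -15.   11.  109.   25.   29. -129.]
scrape 1 1 70 [633.  57. 209.] [  3.   9. 112.   4.  24. -96.]
scrape 1 -1 -75 [648. -87. 209.] [-15.  11. 109.  25.  29.  51.]
scrape 1 -1 70 [633.  57. 209.] [  3.   9. 112.   4.  24.  84.]
scrape -1 1 -75 [632.  62. 209.] [  4.   9. 112.   3.  24.  86.]
scrape -1 1 70 [648. -82. 209.] [-14.  11. 109.  24.  29.  52.]
scrape -1 -1 -75 [632.  62. 209.] [  4.   9. 112.   3.  24. -94.]
scrape -1 -1 70 [648. -82. 209.] [ -14.   11.  109.   24.   29. -128.]
grasp 1 [-32.  25. 105.  -0.  49.  35.] 1.0
grasp -1 [ -32.   25.  105.   -0.   49. -145.] 1.0
```

```bash
cat >> h.py <<'E'
def Rt(tilt,yaw,flip):
    t=np.radians(tilt); z=np.array([np.sin(t),0,-np.cos(t)]); x=np.array([np.cos(t),0,np.sin(t)])
    y=np.cross(z,x); R=np.c_[x,y,z]
    if flip: R=R@np.diag([-1,-1,1])
    return Rn.from_euler('z',yaw,degrees=True).as_matrix()@R
def wcam():
    return cam("wrist",(np.array(readout.get_eef_rot()),np.array(readout.get_tool_pos())))
E
python3 - <<'E'
from h import *
R=Rt(35,5,1)
arm.movep(np.array([600,-20,290.]),R)
C=wcam(); im=read_camera("wrist"); cv2.imwrite("pics/w1.png",im)
np.savez("w1.npz",K=C[0],R=C[1],t=C[2])
for k in("scraper_face","stand"): print(k,[(round(d["confidence"],2),np.array(d["centre"]).round(1)) for d in landmark_of(k,"wrist")][:3])
print("pred face",proj(C,[[682,-8,210]]),readout.get_clock(),readout.get_contact_force())
E
```

```text
scraper_face [(0.85, array([324.6, 204.6]))]
stand []
pred face [[324.56637302 205.02088392]] 4.9333 [-0.03522086  0.16775735 -0.33781752]
```

View pics/w1.png

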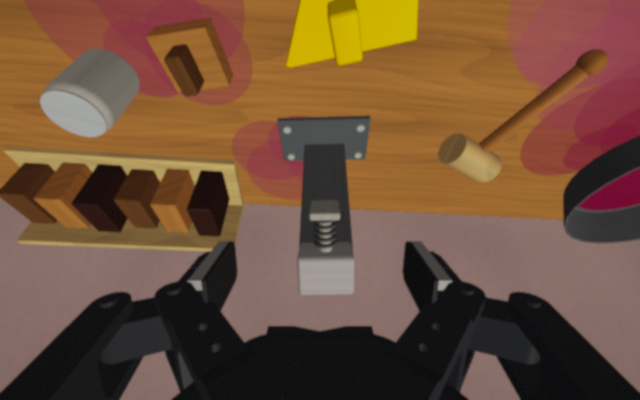

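The wrist view is upside down. The shoe is at (325,210), which matches the prediction of (324.6,205), with the base plate bolts near (287,130), (361,128), (291,156) and (358,153).

Run:
```python
import cv2
im=cv2.imread("pics/w1.png")[105:305,265:385]
cv2.imwrite("pics/w1c.png",cv2.resize(im,None,fx=3,fy=3,interpolation=cv2.INTER_CUBIC))
cv2.imwrite("pics/w1d.png",cv2.resize(cv2.imread("pics/w1.png")[185:265,285:365],None,fx=7,fy=7,interpolation=cv2.INTER_CUBIC))
```

```text
(no output)
```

View pics/w1c.png

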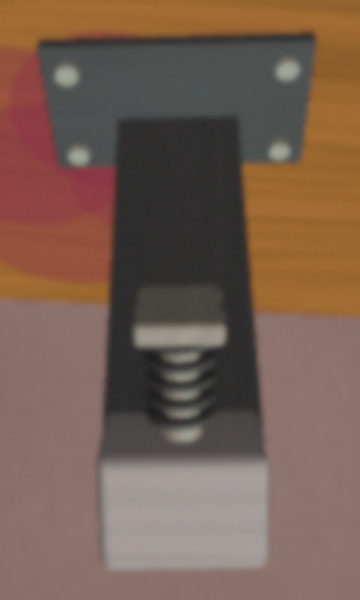

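View pics/w1d.png

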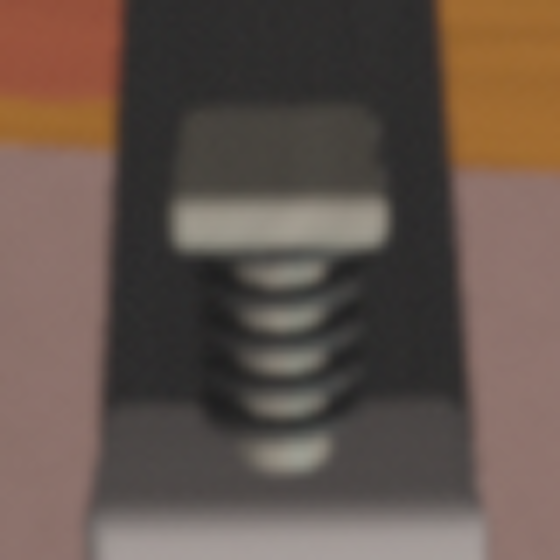

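Run:
```python
from h import *
d=np.load("w1.npz"); W=(d["K"],d["R"],d["t"]); T=cam("top")
cor=np.array([(172,197),(390,197),(380,105),(183,105)])/7+[285,185]   # upL(image)...
c,s=np.cos(np.radians(35)),np.sin(np.radians(35))
# image right in flipped view = world +y
up=np.array([-s,0,c])*22; 
P=np.array([[0,-15,0]+up,[0,15,0]+up,[0,15,0]-up,[0,-15,0]-up])
bw=np.array([(66,76),(288,70),(79,156),(279,152)])/3+[265,105]
bt=np.array([(294,152),(135,172),(303,229),(143,249)])/4.4+[270,70]
# wrist: top of pic= near robot: near-right(-y), near-left(+y), far-right, far-left
def model(p):
    R=Rn.from_euler('z',p[2],degrees=True).as_matrix(); o=np.array([p[0],p[1],0])
    F=P@R.T+o+[0,0,210]
    nb,fb,w,h=p[3:7]
    B=np.array([[nb,-w,h],[nb,w,h],[fb,-w,h],[fb,w,h]])@R.T+o
    return F,B
def res(p):
    F,B=model(p)
    return np.r_[np.ravel(proj(W,F)-cor),np.ravel(proj(W,B)-bw),np.ravel(proj(T,B+[p[7],p[8],0])-bt[[2,3,0,1]]),np.array(p[7:9])*.5,(p[6]-9)/3]
r=least_squares(res,[682,-8,7,50,110,60,9,0,0])
print(r.x.round(2)); print(r.fun.reshape(-1)[:24].reshape(-1,2).round(2))
J=np.linalg.inv(r.jac.T@r.jac); print(np.sqrt(np.diag(J)).round(2))
```

```text
[ 6.8376e+02 -7.2900e+00  6.5400e+00  5.6510e+01  1.1672e+02  6.0330e+01
  1.1870e+01 -2.2300e+00 -2.7000e-01]
[[ 0.07  0.41]
 [-0.06 -0.05]
 [-0.82 -0.45]
 [ 0.47 -0.02]
 [ 0.37 -0.49]
 [ 0.06 -0.07]
 [-0.1  -0.39]
 [ 0.14 -0.35]
 [ 0.06 -0.26]
 [-0.05 -0.6 ]
 [-0.04 -0.34]
 [-0.2  -0.7 ]]
[0.87 0.49 0.46 2.42 2.74 0.83 2.57 1.58 1.34]
```

```bash
cat >> h.py <<'E'
G=np.array([[0,-1,0],[-1,0,0],[0,0,-1.]])   # tool axes in block frame (cols)
def Bz(a): return Rn.from_euler('z',a,degrees=True).as_matrix()
E
python3 - <<'E'
from h import *
arm.movep(np.array([474.6,-284.4,190.]),Bz(113.1)@G)
C=wcam(); im=read_camera("wrist"); cv2.imwrite("pics/w2.png",im)
np.savez("w2.npz",K=C[0],R=C[1],t=C[2])
obs=[]
for k in BP:
    l=landmark_of(k,"wrist")
    if l: obs.append((k,np.array(l[0]["centre"]),l[0]["confidence"])); 
def res(p):
    o=[]
    for k,uv,_ in obs: o.append(proj(C,Bz(p[2])@np.array(BP[k],float)+[p[0],p[1],0])[0]-uv)
    return np.ravel(o)
r=least_squares(res,[474.6,-284.4,113.1],loss="soft_l1",f_scale=2)
print(r.x,readout.get_clock())
for o,e in zip(obs,res(r.x).reshape(-1,2)): print(o[0],o[1].round(),round(o[2],2),e.round(1))
# overlay
p=r.x; im=im.copy()
for z in(0,36):
    V=np.array([[-80,35,z],[74,35,z],[40,-35,z],[-80,-35,z]],float)@Bz(p[2]).T+[p[0],p[1],0]
    cv2.polylines(im,[np.round(proj(C,V)).astype(int)],True,(0,255,0),1)
V=np.array([[-15,26,80],[15,26,80],[15,-26,80],[-15,-26,80]],float)@Bz(p[2]).T+[p[0],p[1],0]
cv2.polylines(im,[np.round(proj(C,V)).astype(int)],True,(255,255,0),1)
cv2.imwrite("pics/w2o.png",im)
E
```

```text
[ 472.80450146 -282.90400996  113.12182368] 7.525
long_square [368. 200.] 0.9 [1.1 1.1]
long_mid [320. 197.] 0.9 [-2.7  4.1]
long_mitre [254. 245.] 0.9 [ 15.  -43.7]
short_square [375. 144.] 0.88 [-3.6  1.4]
short_mid [339. 144.] 0.84 [-5.4  0.9]
short_mitre [298. 144.] 0.85 [-2.5  1.2]
block_centre [274. 300.] 0.93 [  43.  -122.3]
block [275. 282.] 0.95 [  42.1 -110.8]
```

View pics/w2o.png

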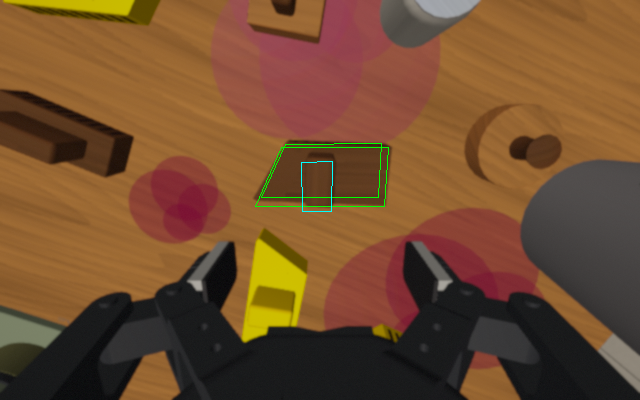

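Run:
```python
import cv2
im=cv2.imread("pics/w2.png")[130:220,240:400]
cv2.imwrite("pics/w2c.png",cv2.resize(im,None,fx=5,fy=5,interpolation=cv2.INTER_CUBIC)*1)
import numpy as np
a=cv2.imread("pics/w2c.png").astype(float)*1.6; cv2.imwrite("pics/w2c.png",np.clip(a,0,255))
```

```text
[ WARN:0@0.116] global loadsave.cpp:1063 imwrite_ Unsupported depth image for selected encoder is fallbacked to CV_8U.
```

View pics/w2c.png

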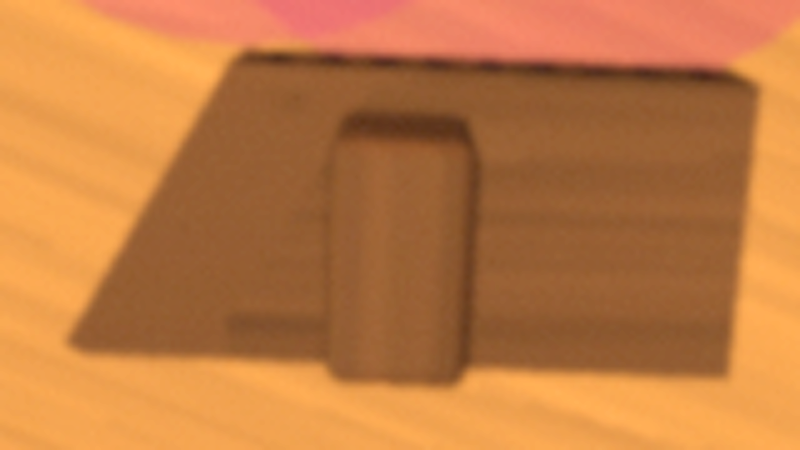

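Run:
```python
from h import *
d=np.load("w2.npz"); C=(d["K"],d["R"],d["t"])
M=np.array([[-80,35,36],[-80,-35,36],[40,-35,36],[15,26,80],[-15,26,80],[-15,-26,80],[15,-26,80]],float)
U=np.array([(727,377),(757,88),(238,65),(330,380),(464,380),(472,137),(338,137)])/5+[240,130]
f=lambda p: np.ravel(proj(C,M@Bz(p[2]).T+[p[0],p[1],0])-U)
r=least_squares(f,[473,-283,113],loss="soft_l1"); print(r.x.round(2)); print(f(r.x).reshape(-1,2).round(2))
```

```text
[ 478.03 -284.58  110.35]
[[ 0.23  0.23]
 [ 1.27 -0.96]
 [-1.71 -1.48]
 [-1.51  0.85]
 [ 0.75  2.15]
 [ 2.4   0.63]
 [-1.38 -0.81]]
```

Run:
```python
from h import *
R=Bz(110.35)@G
print(readout.get_finger_gap())
arm.movep(np.array([478,-284.6,130.]),R)
print(arm.servo_line(np.array([478,-284.6,41.]),R,vel=110,stop_force=8))
f0=np.array(readout.get_contact_force())
print(effector.move_gripper(0.0), readout.get_finger_gap(), readout.get_tool_pos(), readout.get_contact_force()-f0)
arm.servo_line(np.array([478,-284.6,150.]),R,vel=120)
arm.sleep(.3)
print(readout.get_contact_force()-f0,readout.get_finger_gap(),readout.get_clock())
C=wcam(); np.savez("w3.npz",K=C[0],R=C[1],t=C[2]); cv2.imwrite("pics/w3.png",read_camera("wrist")); cv2.imwrite("pics/s3.png",read_camera("side"))
```

```text
0.9999599640059093
False
False 0.33209353731413815 [ 478.30584976 -284.6856489    41.51663001] [0.14723248 0.64109962 4.48956914]
[-0.03764806 -0.04287384 -1.91417466] 0.3301630461750106 10.75
```

View pics/w3.png

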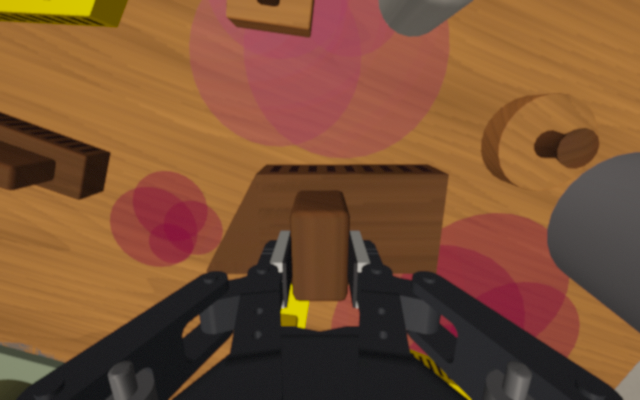

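View pics/s3.png

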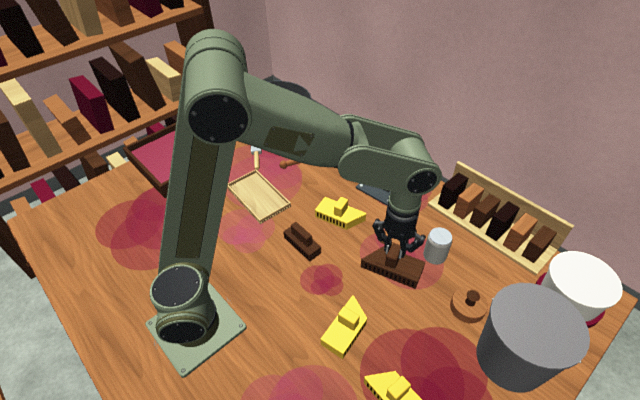

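The block is held and level. I'll measure how it sits in the hand from this picture.

Run:
```python
import cv2, numpy as np
im=cv2.imread("pics/w3.png")[155:310,200:460].astype(float)*1.6
im=np.clip(im,0,255).astype(np.uint8)
cv2.imwrite("pics/w3c.png",cv2.resize(im,None,fx=3,fy=3,interpolation=cv2.INTER_CUBIC))
```

```text
(no output)
```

View pics/w3c.png

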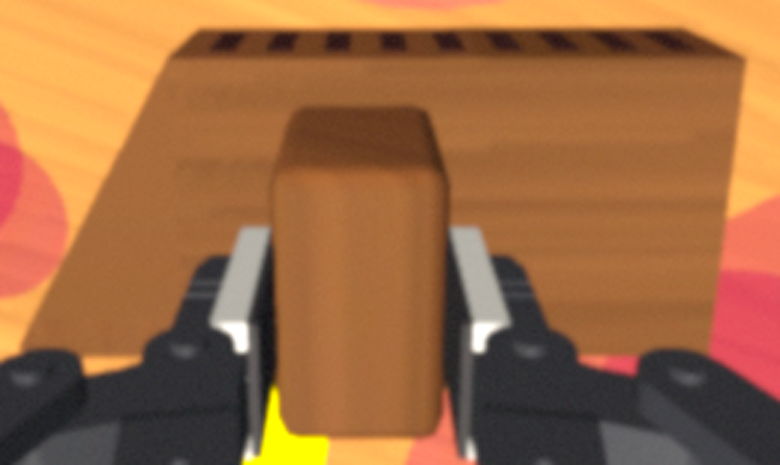

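Run:
```python
from h import *
d=np.load("w3.npz");
H=np.array(camera_params("wrist")["hand_eye"]); C=(d["K"],H[:3,:3],H[:3,3])
M=np.array([[-80,-35,36],[40,-35,36],[-80,-35,0],[40,-35,0],[-80,35,36],[15,-26,80],[-15,-26,80],[15,26,80],[-15,26,80]],float)
U=np.array([(744,60),(171,57),(687,29),(203,29),(710,353),(276,172),(444,172),(280,436),(440,436)])/3+[200,155]
def f(p):
    Q=M@Rn.from_rotvec(np.radians(p[3:6])).as_matrix().T@G.T+p[:3]   # G maps block->tool? tool axes in block: v_tool=G^T v_block
    return np.ravel(proj(C,Q)-U)
r=least_squares(f,[0,0,41,0,0,0],loss="soft_l1"); print(r.x.round(2)); print(f(r.x).reshape(-1,2).round(2))
print(np.sqrt(np.diag(np.linalg.inv(r.jac.T@r.jac))).round(2))
r2=least_squares(lambda q:f([q[0],0,q[1],0,0,0]),[0,41]); print(r2.x); print(r2.fun.reshape(-1,2).round(1))
```

```text
[-1.58  2.93 46.66 -0.37  1.61  0.32]
[[ 0.03 -0.28]
 [ 1.5   0.83]
 [-0.55 -0.53]
 [ 1.88 -0.27]
 [-1.02 -0.2 ]
 [-3.07 -0.37]
 [ 1.27 -0.19]
 [-0.84  0.29]
 [ 0.37  0.93]]
[0.6  0.61 1.07 0.45 0.55 0.37]
[-0.9347813  44.18163753]
[[-2.6 -1. ]
 [-2.5  0.3]
 [-4.1 -0.8]
 [-2.6 -0.6]
 [-3.7 -0.4]
 [-4.9 -0.9]
 [ 0.6 -0.9]
 [-3.   2. ]
 [-0.7  1.9]]
```

```bash
cat >> h.py <<'E'
FACE=np.array([683.8,-7.3,210.]); YAW=6.54
_c,_s=np.cos(np.radians(35)),np.sin(np.radians(35))
SX=Bz(YAW)@np.array([_c,0,_s]); SZ=Bz(YAW)@np.array([-_s,0,_c])
TZ=42.; TX=-1.
def scrape_pose(side,xc,depth,back=0.,dz=0.):
    """TCP pose with block point (xc,side*35,18) at shoe centre, pushed in by depth (nominal)"""
    yb=side*SX; B=np.c_[np.cross(yb,SZ),yb,SZ]; R=B@G
    bo=FACE+depth*SX-B@np.array([xc,35*side,18]) - back*np.array([np.cos(np.radians(YAW)),np.sin(np.radians(YAW)),0])+dz*SZ
    return bo-R@np.array([TX,0,TZ]), R
def F(n=5):
    return np.mean([readout.get_contact_force() for _ in range(n)],0)
E
python3 - <<'E'
from h import *
p,R=np.array(readout.get_tool_pos()),np.array(readout.get_eef_rot())
arm.servo_line(p+[0,0,110],vel=200)
P,Q=scrape_pose(1,-71,0,back=60)
print(P,solver.inverse_kinematics(P,Q))
arm.movep(P,Q)
P,Q=scrape_pose(1,-71,-18); arm.servo_line(P,Q,vel=80)
arm.sleep(.4)
c0=readout.get_clock();print(F(),F(),readout.get_clock()-c0)
print(readout.get_clock(),readout.get_tool_pos()-P)
C=wcam(); np.savez("w4.npz",K=C[0],R=C[1],t=C[2]); cv2.imwrite("pics/w4.png",read_camera("wrist")); cv2.imwrite("pics/s4.png",read_camera("side")); cv2.imwrite("pics/t4.png",read_camera("top"))
E
python3 - <<'E'
import cv2,numpy as np
s=cv2.imread("pics/s4.png")[110:260,290:450];t=cv2.imread("pics/t4.png")[70:220,250:410]
cv2.imwrite("pics/st4.png",np.hstack([cv2.resize(a,None,fx=2.5,fy=2.5,interpolation=cv2.INTER_CUBIC) for a in(s,t)]))
E
```

```text
[589.30329224 -89.59842566 209.01089735] [ -17.44219187    6.55621107  114.93479158   28.76049746   28.98173395
 -135.66886897]
[-0.36832105  0.68678862 -2.08588112] [-0.36832105  0.68678862 -2.08588112] 0.0
15.2417 [-0.13612335 -0.09409144  0.20951505]
```

View pics/w4.png

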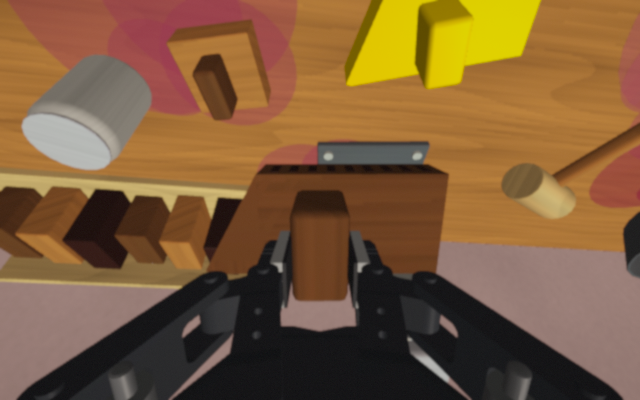

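View pics/st4.png

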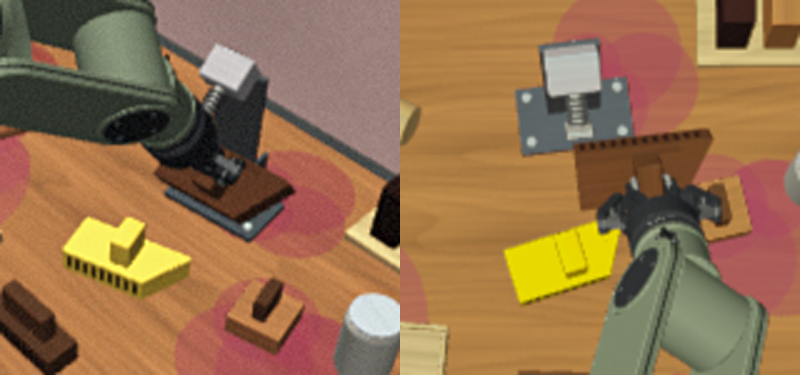

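```bash
python3 - <<'E'
from h import *
f0=F(); p0=np.array(readout.get_tool_pos())
P,Q=scrape_pose(1,-71,8)
r=arm.servo_line(P,Q,vel=15,stop_force=1.0)
f=F();P0,_=scrape_pose(1,-71,0)
print(r,"depth",(readout.get_tool_pos()-P0)@SX,"dF",(f-f0).round(2),(f-f0)@SX,readout.get_clock())
arm.sleep(.2); f=F(); print("depth",(readout.get_tool_pos()-P0)@SX,"dF",(f-f0).round(2),(f-f0)@SX)
np.save("f0.npy",f0)
cv2.imwrite("pics/s5.png",read_camera("side")); cv2.imwrite("pics/t5.png",read_camera("top"))
E
python3 - <<'E'
import cv2,numpy as np
s=cv2.imread("pics/s5.png")[110:230,330:430];t=cv2.imread("pics/t5.png")[80:180,270:390]
cv2.imwrite("pics/st5.png",np.hstack([cv2.resize(a,(400,400),interpolation=cv2.INTER_CUBIC) for a in(s[20:],t[:,:100])]))
E
```

```text
True depth -1.3322490133613911 dF [-0.23 -0.75 -1.19] -0.940645040033359 16.5583
depth -3.094398488975541 dF [ 0.18 -1.05 -0.42] -0.19662909812069454
```

View pics/st5.png

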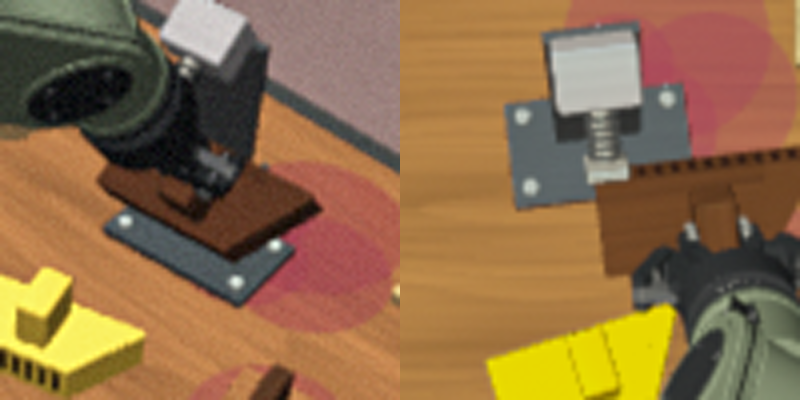

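```bash
cat >> h.py <<'E'
def Fa(n=6,dt=.03):
    o=[]
    for _ in range(n): o.append(readout.get_contact_force()); arm.sleep(dt)
    return np.mean(o,0),np.std(o,0)
E
python3 - <<'E'
from h import *
f0=np.load("f0.npy");P0,_=scrape_pose(1,-71,0)
for d in(-2,0,2,4,6):
    P,Q=scrape_pose(1,-71,d); arm.servo_line(P,Q,vel=20); arm.sleep(.12)
    f,s=Fa(); print(d,"real",round((readout.get_tool_pos()-P0)@SX,2),"dF",(f-f0).round(2),round((f-f0)@SX,2),s.round(2),readout.get_clock())
cv2.imwrite("pics/s6.png",read_camera("side")); cv2.imwrite("pics/t6.png",read_camera("top"))
E
python3 - <<'E'
import cv2,numpy as np
t=[cv2.imread(f"pics/t{i}.png")[75:135,290:350] for i in(4,6)]
cv2.imwrite("pics/st6.png",np.hstack([cv2.resize(a,(400,400),interpolation=cv2.INTER_CUBIC) for a in t]))
E
```

```text
-2 real -1.98 dF [-0.1  -0.35 -0.42] -0.36 [0.31 0.32 0.22] 17.425
0 real -0.23 dF [-0.95 -0.31 -1.45] -1.64 [0.39 0.45 0.47] 17.9917
2 real 1.81 dF [-1.28 -0.53 -1.82] -2.13 [0.6  0.22 0.39] 18.5583
4 real 3.83 dF [-1.81 -0.42 -2.08] -2.71 [0.49 0.37 0.42] 19.125
6 real 5.9 dF [-1.91 -0.51 -1.97] -2.73 [0.42 0.28 0.58] 19.6917
```

View pics/st6.png

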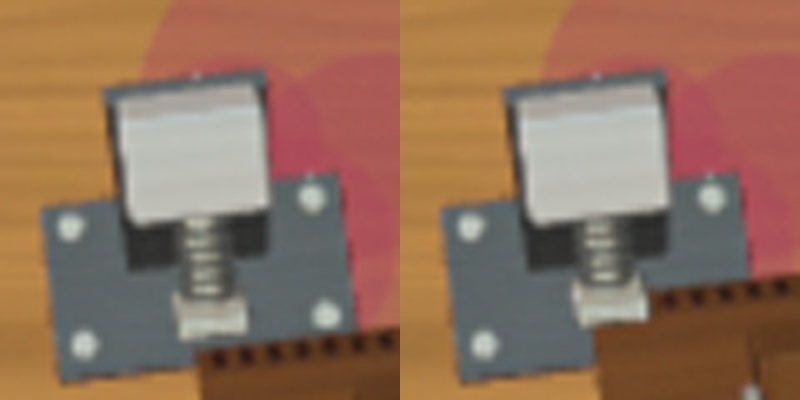

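```bash
cat >> h.py <<'E'
def shoe_shift(img, ref, C, box, n=SX):
    """push of the shoe from the picture: match shoe patch (box l,t,r,b in ref) in img"""
    l,t,r,b=box
    k=8
    A=cv2.resize(ref[t:b,l:r],None,fx=k,fy=k,interpolation=cv2.INTER_CUBIC)
    m=9
    Bm=cv2.resize(img[t-m:b+m,l-m:r+m],None,fx=k,fy=k,interpolation=cv2.INTER_CUBIC)
    M=cv2.matchTemplate(Bm,A,cv2.TM_CCOEFF_NORMED)
    _,v,_,loc=cv2.minMaxLoc(M)
    s=np.array(loc)/k-m
    u=proj(C,[FACE,FACE+10*n]); g=(u[1]-u[0])/10
    return s, v, s@g/(g@g)
E
python3 - <<'E'
from h import *
T=cam("top"); ref=cv2.imread("pics/t4.png")
for i in(5,6): 
    im=cv2.imread(f"pics/t{i}.png")
    for box in((315,118,329,126),(316,118,328,124),(314,117,324,126)): print(i,shoe_shift(im,ref,T,box))
E
```

```text
5 (array([-0.125, -0.125]), 0.9498925805091858, np.float64(0.4031786184162799))
5 (array([0., 0.]), 0.9887709617614746, np.float64(0.0))
5 (array([ 0.   , -0.125]), 0.9855031967163086, np.float64(0.36456036730250047))
6 (array([-0.25 , -2.125]), 0.9196369647979736, np.float64(6.274762746370066))
6 (array([-0.25, -2.  ]), 0.9482182264328003, np.float64(5.910202379067567))
6 (array([-0.25 , -2.125]), 0.9596745371818542, np.float64(6.274762746370066))
```

```bash
python3 - <<'E'
from h import *
f0=np.load("f0.npy");T=cam("top"); ref=cv2.imread("pics/t4.png"); P0,_=scrape_pose(1,-71,0)
d=6.2
for i,x in enumerate((-65,-30,0,30,60,66)):
    P,Q=scrape_pose(1,x,d); arm.servo_line(P,Q,vel=45)
    f=F(); im=read_camera("top"); cv2.imwrite(f"pics/t7_{i}.png",im)
    v=[shoe_shift(im,ref,T,b) for b in((316,118,328,124),(315,118,329,126))]
    m=v[0][2]
    print(x,"push",[round(a[2],1) for a in v],[round(a[1],2) for a in v],"real",((readout.get_tool_pos()-P)).round(1),"F",round((f-f0)@SX,2),readout.get_clock())
    if not 4.8<m<8.8 or not 1<-(f-f0)@SX<4.5:
        print("odd")
        if not 3.5<m<9.5: break
E
python3 - <<'E'
import cv2,numpy as np
t=[cv2.imread(f"pics/t7_{i}.png")[75:155,280:360] for i in(0,2,5)]
cv2.imwrite("pics/st7.png",np.hstack([cv2.resize(a,(266,266),interpolation=cv2.INTER_CUBIC) for a in t]))
E
```

```text
-65 push [np.float64(5.9), np.float64(6.6)] [0.94, 0.9] real [-0.1  0.4 -0. ] F -2.54 20.125
-30 push [np.float64(5.9), np.float64(6.3)] [0.94, 0.9] real [-0.2  0.4 -0.2] F -3.12 21.1
0 push [np.float64(6.3), np.float64(6.6)] [0.94, 0.9] real [-0.2  0.4 -0.1] F -3.39 21.9667
30 push [np.float64(6.6), np.float64(7.0)] [0.93, 0.89] real [-0.1  0.3 -0.1] F -3.08 22.8333
60 push [np.float64(6.6), np.float64(7.0)] [0.94, 0.91] real [-0.1  0.2 -0. ] F -2.5 23.7
66 push [np.float64(6.6), np.float64(7.0)] [0.94, 0.91] real [-0.  0.  0.] F -3.38 24.0333
```

View pics/st7.png

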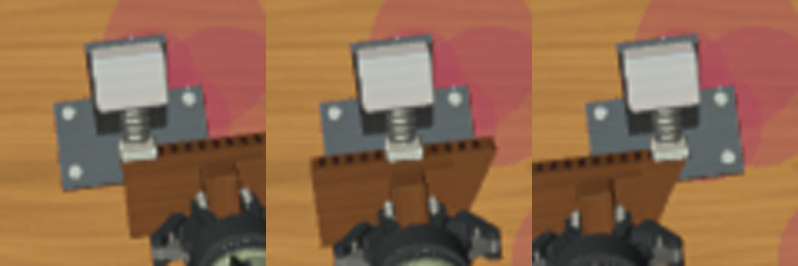

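Run:
```python
from h import *
P,Q=scrape_pose(1,66,-15); arm.servo_line(P,Q,vel=80)
P,Q=scrape_pose(1,66,-15,back=95); arm.servo_line(P,Q,vel=150)
P,Q=scrape_pose(-1,-71,-15,back=95); print(np.round(solver.inverse_kinematics(P,Q)))
arm.movep(P,Q)
P,Q=scrape_pose(-1,-71,-15); arm.servo_line(P,Q,vel=120); arm.sleep(.3)
f0,s=Fa(); np.save("f0b.npy",f0); print(f0,s,readout.get_clock(),readout.get_finger_gap())
cv2.imwrite("pics/t8.png",read_camera("top")); cv2.imwrite("pics/w8.png",read_camera("wrist"))
T=cam("top"); ref=cv2.imread("pics/t4.png"); print(shoe_shift(cv2.imread("pics/t8.png"),ref,T,(316,118,328,124)))
a=cv2.imread("pics/t8.png")[75:175,280:380]; b=cv2.imread("pics/w8.png")
cv2.imwrite("pics/tw8.png",np.hstack([cv2.resize(a,(300,300),interpolation=cv2.INTER_CUBIC),cv2.resize(b,(480,300))]))
```

```text
[  2.  -0. 123.   7.  22.  80.]
[ 0.14912168 -0.04134337 -2.95029644] [0.46877108 0.57003374 0.50507324] 29.35 0.3293447515663604
(array([0., 0.]), 0.9955101609230042, np.float64(0.0))
```

View pics/tw8.png

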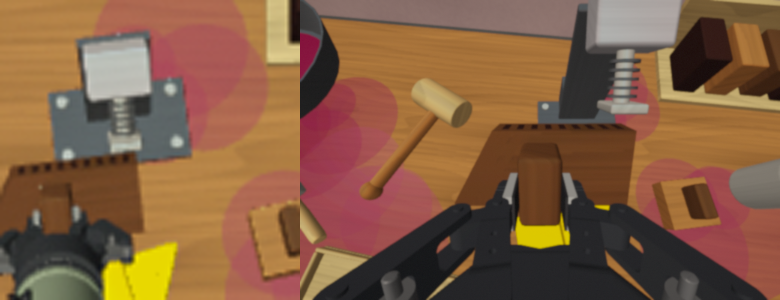

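Run:
```python
from h import *
f0=np.load("f0b.npy");T=cam("top"); ref=cv2.imread("pics/t8.png")
bx=((316,118,328,124),(315,118,329,126))
for d in(1,4):
    P,Q=scrape_pose(-1,-71,d); arm.servo_line(P,Q,vel=30); arm.sleep(.15)
    f,s=Fa(4); im=read_camera("top")
    m=[round(float(shoe_shift(im,ref,T,b)[2]),1) for b in bx]
    print(d,m,round((f-f0)@SX,2),(readout.get_tool_pos()-P).round(1),readout.get_clock())
cv2.imwrite("pics/t9.png",im)
```

```text
1 [1.8, 1.8] -1.33 [-0.2 -0.  -0.3] 30.4667
4 [4.8, 5.1] -2.33 [-0.1 -0.  -0.2] 31.05
```

```bash
python3 - <<'E'
from h import *
f0=np.load("f0b.npy");T=cam("top"); ref=cv2.imread("pics/t8.png")
P,Q=scrape_pose(-1,-71,6.0); arm.servo_line(P,Q,vel=20)
for i,x in enumerate((-65,-40,-20,5,26,32)):
    P,Q=scrape_pose(-1,x,6.0); arm.servo_line(P,Q,vel=40)
    f=F(); im=read_camera("top"); cv2.imwrite(f"pics/t10_{i}.png",im)
    v=[shoe_shift(im,ref,T,b) for b in((316,118,328,124),(315,118,329,126))]
    m=v[0][2]
    print(x,"push",[round(float(a[2]),1) for a in v],[round(a[1],2) for a in v],"real",((readout.get_tool_pos()-P)).round(1),"F",round((f-f0)@SX,2),readout.get_clock())
    if not 3.5<m<9.5: print("odd"); break
E
python3 - <<'E'
import cv2,numpy as np
t=[cv2.imread(f"pics/t10_{i}.png")[75:155,280:360] for i in(0,2,5)]
cv2.imwrite("pics/st10.png",np.hstack([cv2.resize(a,(266,266),interpolation=cv2.INTER_CUBIC) for a in t]))
t=cv2.imread("pics/top0.png")[185:250,185:280]
cv2.imwrite("pics/tray.png",cv2.resize(t,None,fx=7,fy=7,interpolation=cv2.INTER_CUBIC))
E
```

```text
-65 push [6.6, 7.0] [0.94, 0.9] real [-0.  -0.3 -0.1] F -2.12 31.65
-40 push [7.0, 7.4] [0.92, 0.87] real [ 0.1 -0.4  0. ] F -2.48 32.475
-20 push [7.0, 7.4] [0.92, 0.87] real [ 0.2 -0.4  0.1] F -3.3 33.175
5 push [7.0, 7.4] [0.92, 0.87] real [ 0.2 -0.5  0.1] F -2.13 34.0
26 push [7.0, 7.4] [0.92, 0.87] real [ 0.3 -0.6  0.2] F -2.96 34.725
32 push [6.6, 7.0] [0.93, 0.89] real [ 0.1 -0.2  0.1] F -3.46 35.075
```

View pics/st10.png

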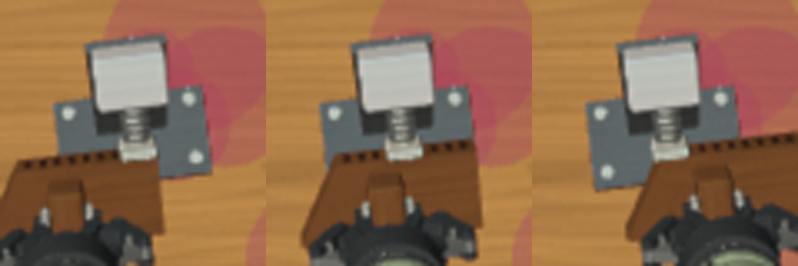

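View pics/tray.png

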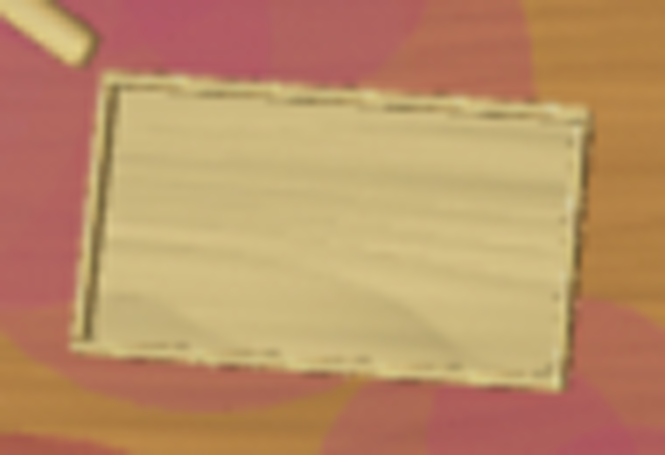

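Run:
```python
from h import *
T=cam("top")
U=np.array([(105,75),(590,110),(562,388),(72,348)])/7+[185,185]
c=np.array([onplane(T,u,20) for u in U]); ctr=c.mean(0)
d=(c[0]-c[1])+(c[3]-c[2]); yaw=np.degrees(np.arctan2(-d[0],d[1])) # tray y dir
print(c.round(),ctr,yaw,np.linalg.norm(c[0]-c[1]),np.linalg.norm(c[1]-c[2]))
P,Q=scrape_pose(-1,32,-15); arm.servo_line(P,Q,vel=80)
P,Q=scrape_pose(-1,32,-15,back=110); arm.servo_line(P,Q,vel=150)
for a in(yaw+90,yaw-90):
    R=Bz(a)@G
    print(a,[np.round(q) if (q:=solver.inverse_kinematics(np.array([ctr[0],ctr[1],z]),R)) is not None else None for z in(200,48)])
np.savez("tray.npz",ctr=ctr,yaw=yaw); print(readout.get_clock(),np.round(readout.get_joint_positions()))
```

```text
[[499. 387.  20.]
 [482. 163.  20.]
 [355. 174.  20.]
 [373. 398.  20.]] [427.4737606 280.6978956  20.       ] -4.414752297836291 224.39823276483577 127.50756415467035
85.58524770216371 [array([ 32.,  13.,  98.,  -0.,  69., 126.]), array([ 32.,  22., 111.,  -0.,  48., 126.])]
-94.41475229783629 [array([ 32.,  13.,  98.,  -0.,  69., -54.]), array([ 32.,  22., 111.,  -0.,  48., -54.])]
36.375 [-16.   1. 123.  29.  27.  45.]
```

```bash
python3 - <<'E'
from h import *
z=np.load("tray.npz"); x,y,_=z["ctr"]; R=Bz(float(z["yaw"])+90)@G
p=np.array(readout.get_tool_pos()); arm.servo_line(p+[-20,0,50],vel=150)
arm.movep(np.array([x,y,140.]),R)
arm.servo_line(np.array([x,y,62.]),R,vel=100); arm.sleep(.3)
f0,s=Fa(); print(f0,s,readout.get_tool_pos())
r=arm.servo_line(np.array([x,y,44.]),R,vel=25,stop_force=4)
arm.sleep(.15);f,_=Fa(4);print(r,readout.get_tool_pos(),(f-f0).round(2),readout.get_clock())
C=wcam(); cv2.imwrite("pics/w11.png",read_camera("wrist")); cv2.imwrite("pics/s11.png",read_camera("side"))
E
python3 - <<'E'
import cv2,numpy as np
s=cv2.imread("pics/s11.png")[130:260,190:340];w=cv2.imread("pics/w11.png")
cv2.imwrite("pics/sw11.png",np.hstack([cv2.resize(s,(346,300),interpolation=cv2.INTER_CUBIC),cv2.resize(w,(454,300))]))
E
```

```text
[-0.01647096  0.11823109 -2.68623384] [0.53533711 0.29422835 0.65768402] [427.48433628 280.74980179  62.10159923]
True [427.29139436 280.55514466  47.4991914 ] [-0.78 -0.28  8.26] 40.5333
```

View pics/sw11.png

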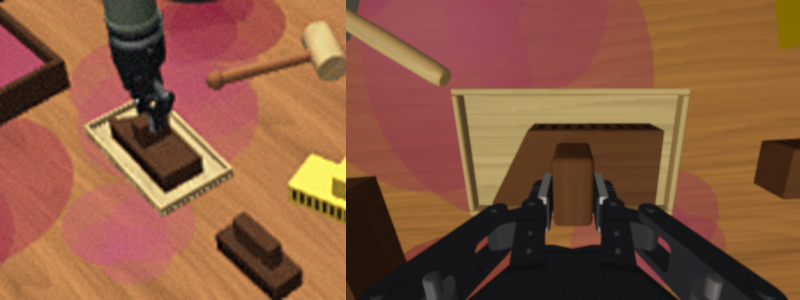

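Run:
```python
from h import *
effector.move_gripper(1.0)
p=np.array(readout.get_tool_pos()); arm.servo_line(p+[0,0,150],vel=110); arm.sleep(.2)
cv2.imwrite("pics/w12.png",read_camera("wrist")); cv2.imwrite("pics/s12.png",read_camera("side")); cv2.imwrite("pics/t12.png",read_camera("top"))
print(readout.get_clock(),readout.get_finger_gap(),readout.get_contact_force())
t=cv2.imread("pics/t12.png");cv2.imwrite("pics/tw12.png",np.hstack([cv2.resize(t[100:300,150:350],(400,400)),cv2.resize(cv2.imread("pics/w12.png"),(400,400))]))
d=cv2.absdiff(t,cv2.imread("pics/top0.png")).max(2)
cv2.imwrite("pics/diff.png",d)
```

```text
43.0917 1.005777380485026 [ 1.04289275 -0.54615598  0.00757867]
```

View pics/tw12.png

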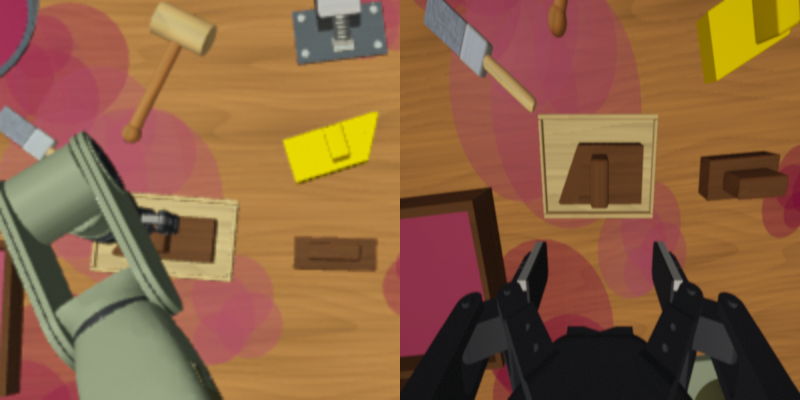

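View pics/s12.png

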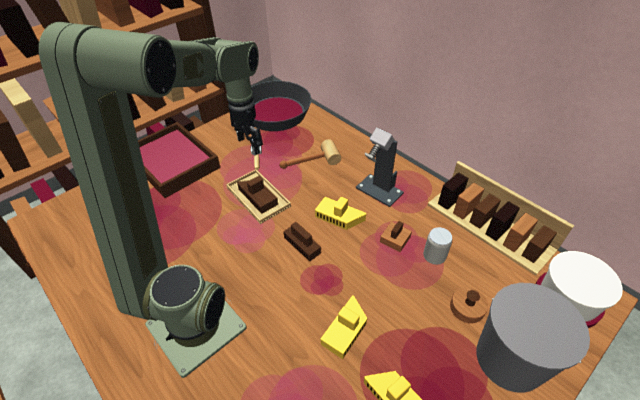

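View pics/diff.png

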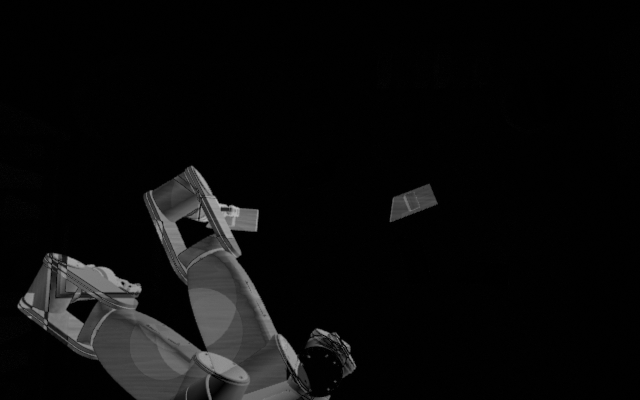

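The wrist picture shows the block upright inside the tray walls, at about (603,173) in the composite. The difference picture shows only the arm and the block have changed, at (410,203) and (245,218). The gripper is clear of everything, so I'm handing in.

Run:
```python
from plant import arm, readout
print(arm.close_job(), readout.get_clock())
```

```text
the job is handed in; nothing more can be done
the job is handed in; nothing more can be done
```

I cleaned both long sides of the dark mitred block and set it down in the tray, then handed the job in. The clock last read 43 s, against the 72 s limit.

- **Longer side:** I drew it from 9 mm inside the square end to 8 mm inside the slanted end, measured at the shoe's centre. The push read from the top camera was 5.9–7.0 mm all along.
- **Shorter side:** after turning the block round, I drew it the same way. The push read 6.6–7.4 mm. Both sides stayed within the 4–10 mm range and well short of the stop.
- **Setting down:** I lowered the block until it pressed about 8 N on the tray floor. Its underside was then at the floor height to within about a millimetre, and only then did I open the gripper.
- **Last checks:** the block stands upright inside the tray walls. Comparing the first and last top pictures, only the arm and the block changed, although the arm hid part of the view around itself.

The checks disagreed in two places:
- **Contact force:** the readings were noisy (about 0.5 N). The first stop on contact triggered about 1–2 mm before the shoe really moved, so I relied on the shoe's shift in the picture instead.
- **Grip fit:** the camera fit of the block in the gripper was 1–3 mm off from the tool readings. The measured push and the tray contact height showed this did not matter.

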